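# Sort two photometer lens barrels and press the good one into the sprung V-block

## Robot

A 7-joint arm with a two-finger parallel gripper is mounted at the origin on the work surface. World frame = base frame: x ahead of the robot, y to its left, z up, the work surface at z = 0. Lengths are in m, angles in degrees, forces in N, time in s.
With the tool pointing down it reaches from about 0.35 to 0.9 m from the base axis. Payload 8.1 kg.
Tool frame: the origin (TCP) lies on the centre line of the jaws, within the pads' length; the fingertips stand 8 mm ahead of it and the grasp point (between the pads) lies 11 mm behind it (manip.tips_ahead is the distance from the TCP to the fingertips, in m); z points along the fingers, y is the line along which they close (so a half turn about z gives the same grasp; the last joint's range is limited). The gripper opens to 92 mm and grips with 3 to 60 N. Pads are 19 mm wide; open, the fingers measure 130 mm over their backs; the gripper's body (75 mm by 190 mm) begins 47 mm behind the grasp point.
Start: joints at [-69.076, 24.895, 1.432, 90.138, -0.665, 64.973, -4.303], TCP at [0.282, 0.558, 0.235] pointing down, gripper open.
Joint ranges: [-149.89, 149.89], [-25.12, 119.58], [-72.63, 75.52], [4.76, 147.25], [-75.54, 255.54], [6.69, 114.76], [-157.13, 157.13]. Speed limits (degrees/s): [127.2, 127.2, 172.46, 172.46, 180, 180, 180].

## Interface

Orientations are given as [roll, pitch, yaw] about the fixed x, y, z axes, in that order (R = Rz(yaw) Ry(pitch) Rx(roll)).
In Python, from station import manip, status, snapshot gives the robot as it stands (manip), with the cameras as plain functions and the readings (status).
- The arm moves only by the tool jog_arm, called after ">>>" by a JSON object that holds its "fn" and its "kwargs", one argument or row to a line. Schema: {"type":"object","properties":{"segments":{"type":"array","items":{"type":"array","items":{"type":"array","items":{"type":"number"},"minItems":5,"maxItems":5},"minItems":1,"maxItems":20},"minItems":1,"maxItems":1},"squeeze":{"type":"number"},"only":{"type":"string"},"quiet":{"type":"boolean"},"lines":{"type":"string"}},"required":["segments"],"additionalProperties":false}. segments is a list that holds a single list of rows (three levels of brackets), with 1 to 20 rows, each of 5 numbers: the finger opening in m, then dx, dy, dz in shares of the most that a row can go, 1 being 62.5 mm, then a turn about the tool's z in parts of the range, where 1.0 means 360 degrees; each row shifts and turns the commanded pose from where the row before left it, along the tool's axes as they then stand; what a row does not reach is not made up. A row lasts 1/8 s, in which the tool goes at most 0.0625 m and 10.7 degrees, less where a joint would pass 70% of its speed; a pose out of reach is approached as far as the arm can. The fingers move at their own pace and stop on an object; squeeze is the grip in N (left out, the last holds). Time passes only in rows, so rows that do not move let the fingers close. The tool returns the time, the measured TCP pose, the force, the opening and the grip force at its end. only (a regular expression) keeps the lines of the reply that match it, lines (a string "A,B") keeps lines A to B, and quiet returns only ok. No shift or turn number may pass 1 either way. Input that does not fit is refused with a message, and nothing moves.
- status.sense(): the state, without advancing time (a new reading comes with each control period).
- snapshot(name): name is "side" or "top" or "wrist"; returns a dict with "image" (400x640x3 uint8, blue, green, red), "mtx" (3x3 intrinsics, pixels), "camera_from_world" (4x4, takes a point from world to camera coordinates). Camera axes: x right, y down, z forward; pixel columns grow to the right and rows downward; lengths in m; the calibration is good to about 2 mm. A picture is of the moment at which its call begins. There is no depth.
- manip.hand_in(): hands the job in; it is judged then, once.
The state is a dict: "time": time; "joints": joint angles; "qvel": joint speeds; "tau": joint torques, N m; "eef_pos": TCP position; "tcp_rot": TCP orientation; "contact_force": force on the tool from outside, world axes, zero at the start; "moment": the same for the moment, N m; "opening": finger opening in m; "finger_force": force on a finger pad.
Only numpy, scipy, OpenCV 4.12 (cv2) and the standard library are available. Lean on these libraries where they do the work, as an engineer would, in place of code of your own. Each camera call takes 0.05 s, during which the arm holds its last target. There are 200 camera calls.

## Task

Two lens barrels from the analyser's photometer lie in the white tray. First lay the one with red tags in the red reject nest and let it go; then lay the one with green tags in the brass V-block of the blue fixture, centred along the V, and press it gently straight down, seated on both sides of the V, until the sprung block has sunk about half of its 12 mm travel. Finish while still holding it pressed down like that, and leave the vial, the tip box and the tube rack where they stand.

Things in the scene. Friction and masses are not known exactly. Their poses are not given: they have to be found in the camera images.
- pass_barrel: good lens barrel: aluminium cylinder, 32 mm diameter, 100 mm long, lying, about 120 g, black ends, glass faces, two green tag bands round it (13 to 27 mm either side of the middle). Origin at its centre, on its axis; x along the axis, which lies level. Grip it across its middle; let go in a V, it settles by itself.
- reject_barrel: reject lens barrel: the same as the good one, but with red tag bands. Origin at its centre, on its axis; x along the axis.
- tray: fixed white tray, 130 x 200 mm, plate 10 mm thick, with two barrel places 60 mm to either side (+y and -y) of its middle; which barrel lies in which place varies. Each place is two grey V supports 16 mm thick, 60 mm clear between them for the fingers; barrels lie along the tray's x with their axis 50 mm above the bench. Origin at the middle of its underside.
- reject_nest: fixed red reject nest, 130 x 80 mm, plate 10 mm thick, with two red 90-degree V supports (16 mm thick, centred 38 mm either side of the middle along x, 60 mm clear between, V mouth 45 mm wide). Its V runs along its x. Origin at the middle of its underside.
- nest_seat (a point): point where the centre of a barrel lies when it rests in the reject nest: 50 mm above the bench; x along the nest's V.
- fixture: fixed lens fixture, blue base 170 x 90 x 15 mm, long side along its x; four guide posts at its ends, 53 mm high, carry the sprung V-block. Origin at the middle of its underside.
- v_seat (a point): where the centre of a seated barrel lies: 76 mm above the bench when the V-block is up, moving down with it. x along the V, z up. The block's plate (148 x 62 mm, top 41 mm above the bench) carries two brass-padded V supports, 16 mm thick, 38 mm either side of the middle along x, 60 mm clear between; 90-degree V, mouth 45 mm wide, upper edges level with the seated barrel's axis.
- v_carriage (a joint): how far the sprung V-block is pressed down, m: 0 up, 0.012 at its stop. It is up at the start and carries a barrel's weight without sinking. It starts to sink under about 3 N pressed on the barrel, then takes 0.6 N more per mm (about 7 N at half travel), and springs back up when released.
- vial: loose amber vial with a green cap, 28 mm diameter, 50 mm high; leave alone. Origin at the middle of its underside.
- tip_box: loose blue pipette-tip box, 82 x 117 mm, 52 mm high; leave alone. Origin at the middle of its underside.
- tube_rack: loose white rack of red- and purple-capped tubes, 56 x 170 mm, 98 mm high; leave alone. Origin at the middle of its underside.

How it is judged:
By the outcome, as a careful person would: the job done as asked, in the order asked, and still so for the second after the job is handed in, while the arm keeps its last pose, push and grip.
It also fails if it takes over 72 s, if anything falls off the work surface, if the arm or the gripper's body presses on something with over 40 N, if the wrist force passes 120 N, or if a joint passes its speed limit or range.

## Working session

There is one attempt and no reset: what is moved stays moved. The work goes in short steps, Python scripts to look and compute and a tool call to move; the robot and the scene stay as the last step left them, time stands still between calls to the robot, and variables do not carry over. Pictures are saved under pics/ and viewed, at most 10 in all, crops included, and the job is handed in when it is done.

```bash
ls; mkdir -p pics
```

Run:
```python
from station import manip, status, snapshot
import cv2,numpy as np
s=status.sense(); print({k:np.round(s[k],3) for k in s})
ims=[]
for n in("side","top"):
    d=snapshot(n); cv2.imwrite(f"pics/{n}0.png",d["image"]); np.savez(f"pics/{n}0.npz",**d)
    T=np.linalg.inv(d["camera_from_world"]); print(n,T[:3,3].round(3),T[:3,2].round(2),d["mtx"].round(1).tolist())
```

```text
pics
station.py
{'time': np.float64(0.0), 'joints': array([-69.077,  24.937,   1.43 ,  90.189,  -0.664,  64.972,  -4.302]), 'qvel': array([-0.065, -0.097, -0.045,  0.012, -0.013,  0.055,  0.05 ]), 'tau': array([-1.0000e-03, -6.6785e+01,  9.8400e-01, -3.1445e+01, -6.1000e-02,
        4.3000e-02,  0.0000e+00]), 'eef_pos': array([0.282, 0.557, 0.234]), 'tcp_rot': array([-1.79910e+02,  9.00000e-03,  1.53197e+02]), 'contact_force': array([ 0.111, -0.133, -0.71 ]), 'moment': array([ 0.01 , -0.024,  0.03 ]), 'finger_force': np.float64(0.0), 'opening': np.float64(0.092)}
side [0.342 0.605 0.699] [ 0.3  -0.66 -0.69] [[421.5, 0.0, 320.2], [0.0, 421.5, 191.8], [0.0, 0.0, 1.0]]
top [0.567 0.013 1.029] [ 0.06 -0.   -1.  ] [[442.5, 0.0, 316.6], [0.0, 442.5, 203.8], [0.0, 0.0, 1.0]]
```

View pics/top0.png

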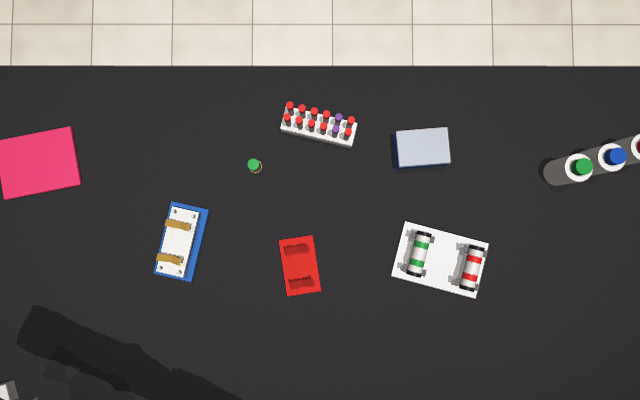

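View pics/side0.png

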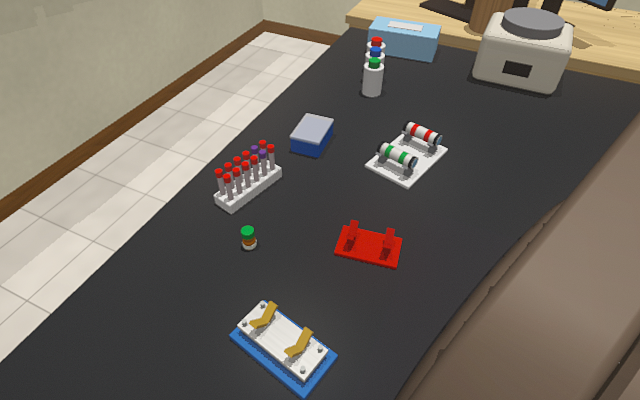

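Top view: green-tag barrel at (419,254), red-tag at (471,268), nest at (300,265), fixture at (181,242), vial at (254,165). The side view shows the same layout: green (398,156), red (423,134), nest (369,246), fixture (283,345).

Create h.py:
```python
import cv2,numpy as np
from scipy.optimize import least_squares
def snap(n,name):
    from station import manip, status, snapshot
    d=snapshot(n); cv2.imwrite(f"pics/{name}.png",d["image"]); np.savez(f"pics/{name}.npz",**d); return d
def load(name): return dict(np.load(f"pics/{name}.npz"))
HSV=dict(green=((45,90,50),(80,255,255)),red=((0,150,70),(8,255,255)),brass=((12,90,70),(28,255,255)),blue=((98,130,60),(118,255,255)))
def blobs(d,col,roi,amin=15):
    h=cv2.cvtColor(d["image"],cv2.COLOR_BGR2HSV); m=cv2.inRange(h,*HSV[col])
    if col=="red": m|=cv2.inRange(h,(172,150,70),(180,255,255))
    x0,y0,x1,y1=roi; k=np.zeros_like(m); k[y0:y1,x0:x1]=m[y0:y1,x0:x1]
    n,l,st,c=cv2.connectedComponentsWithStats(k)
    return [(c[i].round(1),int(st[i,4]),np.argwhere(l==i)[:,::-1]) for i in range(1,n) if st[i,4]>=amin]
def ray(d,p):
    T=np.linalg.inv(d["camera_from_world"]); v=T[:3,:3]@np.linalg.solve(d["mtx"],[p[0],p[1],1]); return T[:3,3],v/np.linalg.norm(v)
def onz(d,p,z):
    o,v=ray(d,p); return o+v*(z-o[2])/v[2]
def tri(*dp):
    A=0;b=0;R=[]
    for d,p in dp:
        o,v=ray(d,p); P=np.eye(3)-np.outer(v,v); A=A+P; b=b+P@o; R.append((P,o))
    X=np.linalg.solve(A,b); return X.round(4),max(np.linalg.norm(P@(X-o)) for P,o in R).round(4)
def proj(d,X):
    X=np.atleast_2d(X); c=d["camera_from_world"]; q=(X@c[:3,:3].T+c[:3,3])@d["mtx"].T; return q[:,:2]/q[:,2:]
```

Run:
```python
from h import *
t,s=load("top0"),load("side0")
for nm,col,rt,rs in [("pass","green",(400,220,440,290),(370,140,425,180)),("rej","red",(450,235,490,300),(395,110,450,155)),("fix","brass",(150,200,210,285),(230,290,340,370)),("nest","red",(270,225,330,305),(325,210,410,275))]:
    a=blobs(t,col,rt); b=blobs(s,col,rs)
    print(nm,[(x[0],x[1]) for x in a],[(x[0],x[1]) for x in b])
    if len(a)==len(b)==2:
        for i in range(2):
            for j in range(2): print(i,j,tri((t,a[i][0]),(s,b[j][0])))
    if nm=="nest":
        r=cv2.minAreaRect(a[0][2].astype(np.float32)); print(r,onz(t,r[0],.01), [onz(t,p,.01)[:2].round(3) for p in cv2.boxPoints(r)])
a=blobs(t,"blue",(140,190,220,290))
p=np.vstack([x[2] for x in a]).astype(np.float32); r=cv2.minAreaRect(p); print("fixblue",[onz(t,q,.015)[:2].round(3) for q in cv2.boxPoints(r)],onz(t,r[0],.015))
```

```text
pass [(array([420.9, 244.6]), 81), (array([416.2, 262.4]), 82)] [(array([387.9, 150.4]), 58), (array([401.7, 157.2]), 58)]
0 0 (array([ 0.5338, -0.2162,  0.0565]), np.float64(0.002))
0 1 (array([ 0.5165, -0.2263,  0.0346]), np.float64(0.0152))
1 0 (array([ 0.5122, -0.1939,  0.0807]), np.float64(0.0183))
1 1 (array([ 0.4951, -0.2054,  0.0565]), np.float64(0.002))
rej [(array([473.7, 258.9]), 81), (array([469.4, 276.8]), 82)] [(array([413.5, 129.1]), 51), (array([427.1, 134.9]), 55)]
0 0 (array([ 0.5024, -0.331 ,  0.0574]), np.float64(0.0017))
0 1 (array([ 0.4838, -0.3435,  0.0366]), np.float64(0.0159))
1 0 (array([ 0.4819, -0.3065,  0.0812]), np.float64(0.0182))
1 1 (array([ 0.4635, -0.3208,  0.0578]), np.float64(0.0015))
fix [(array([176.7, 224.2]), 182), (array([168.3, 258.4]), 186)] [(array([264.7, 315.8]), 328), (array([299.6, 343. ]), 357)]
0 0 (array([0.575 , 0.3137, 0.0693]), np.float64(0.0019))
0 1 (array([0.5448, 0.3181, 0.0213]), np.float64(0.0341))
1 0 (array([0.5294, 0.3268, 0.1234]), np.float64(0.0263))
1 1 (array([0.5013, 0.3308, 0.0689]), np.float64(0.0018))
nest [(array([299.5, 265.3]), 2010)] [(array([368.7, 245.5]), 2138)]
((299.4653015136719, 265.2745666503906), (57.40159225463867, 35.0491828918457), 81.25383758544922) [0.48323464 0.05078758 0.01      ] [array([0.542, 0.101]), array([0.554, 0.021]), array([0.425, 0.001]), array([0.413, 0.08 ])]
fixblue [array([0.466, 0.384]), array([0.633, 0.347]), array([0.611, 0.257]), array([0.444, 0.295])] [0.53824879 0.32084512 0.015     ]
```

The manual's scale: shifts go in shares of 62.5 mm and turns go in shares of 360 degrees. Converting my numbers, -0.048 m is -0.768, -0.0136 m is -0.2176, -7 degrees / 360 = -0.0194.

>>> {"fn": "jog_arm", "kwargs": {
  "segments": [
    [[0.092, -0.768, -0.2176, 0, 0], [0.092, -0.768, -0.2176, 0, 0], [0.092, -0.768, -0.2176, 0, 0], [0.092, -0.768, -0.2176, 0, 0], [0.092, -0.768, -0.2176, 0, 0], [0.092, -0.768, -0.2176, 0, 0], [0.092, -0.768, -0.2176, 0, 0], [0.06, 0, 0, 0, -0.0194], [0.06, 0, 0, 0, -0.0194], [0.06, 0, 0, 0, 0], [0.06, 0, 0, 0, 0]]
  ]
}}

```text
time: 1.48
eef_pos: [0.5386, 0.3213, 0.2345]
tcp_rot: [-180.0, -0.0, 167.0]
contact_force: [0.3, -0.5, 0.8]
opening: 0.0609
finger_force: 0.0
```

Run:
```python
from h import *
d=snap("wrist","w_fix"); T=np.linalg.inv(d["camera_from_world"]); print(T.round(3),d["mtx"][0,0])
```

```text
[[ 0.224  0.933  0.282  0.462]
 [ 0.975 -0.214 -0.066  0.337]
 [-0.001  0.29  -0.957  0.385]
 [ 0.     0.     0.     1.   ]] 283.07362728501664
```

View pics/w_fix.png

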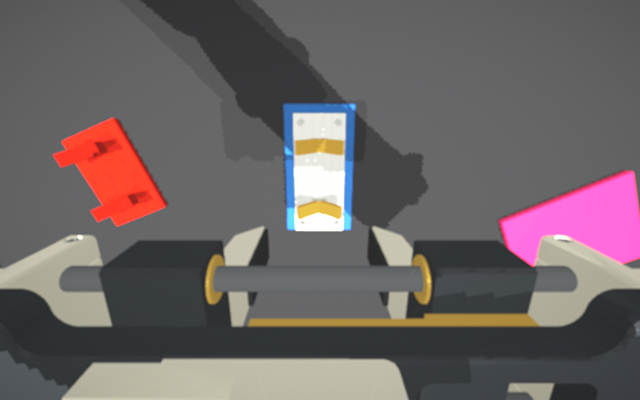

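The fixture lies in the wrist view with V supports at (319,146) and (319,209), nearly in line with the tool. The nest is at (110,172).

Run:
```python
from h import *
t,s,w=load("top0"),load("side0"),load("w_fix")
b=blobs(w,"brass",(270,100,370,230))
P=[]
for c,n,px in b:
    mid=(px[:,0].min()+px[:,0].max())/2; print(c,n,px.min(0),px.max(0),mid)
bt=blobs(t,"brass",(150,200,210,285)); bs=blobs(s,"brass",(230,290,340,370))
for i,j in((0,1),(1,0)):
    # far world x = top image blob 0 = wrist lower blob
    X,e=tri((t,bt[i][0]),(w,b[j][0]),(s,bs[i][0])); print("tri",X,e, tri((t,bt[i][0]),(w,b[j][0]))); P.append(X)
d=P[0]-P[1]; print("mid",(P[0]+P[1])/2,np.degrees(np.arctan2(d[1],d[0])),np.linalg.norm(d))
# blue base top rect / plate by minAreaRect on the wrist: white+blue+brass
h=cv2.cvtColor(w["image"],cv2.COLOR_BGR2HSV); m=cv2.inRange(h,*HSV["blue"])
for r in (115,130,160,180,200,220):
    x=np.where(m[r,270:370])[0]+270; L,R=x.min(),x.max(); a,bb=onz(w,(L-.5,r),.015),onz(w,(R+.5,r),.015); print(r,L,R,((a+bb)/2).round(4),np.linalg.norm(a-bb).round(4))
```

```text
[318.9 146.2] 676 [295 139] [343 154] 319.0
[318.6 209.1] 546 [297 201] [340 218] 318.5
tri [0.5743 0.3133 0.0683] 0.0028 (array([0.575 , 0.3139, 0.0663]), np.float64(0.0023))
tri [0.501  0.3303 0.0688] 0.0023 (array([0.5016, 0.3303, 0.07  ]), np.float64(0.0017))
mid [0.53765 0.3218  0.06855] -13.05739728025326 0.07524719263866263
115 283 354 [0.4687 0.3364 0.015 ] 0.0905
130 284 354 [0.4868 0.3329 0.015 ] 0.0906
160 285 353 [0.5244 0.3242 0.015 ] 0.0908
180 286 352 [0.5508 0.3182 0.015 ] 0.09
200 286 351 [0.5782 0.3112 0.015 ] 0.0906
220 287 351 [0.6071 0.3053 0.015 ] 0.0912
```

Converted, -0.046 m is -0.736, -0.0011 m is -0.0176.

>>> {"fn": "jog_arm", "kwargs": {
  "segments": [
    [[0.06, -0.0176, -0.736, 0, 0], [0.06, -0.0176, -0.736, 0, 0], [0.06, -0.0176, -0.736, 0, 0], [0.06, -0.0176, -0.736, 0, 0], [0.06, -0.0176, -0.736, 0, 0], [0.06, -0.0176, -0.736, 0, 0], [0.06, 0, 0, 0, 0], [0.06, 0, 0, 0, 0]]
  ]
}}

```text
time: 2.52
eef_pos: [0.4842, 0.0515, 0.2349]
tcp_rot: [180.0, 0.0, 167.2]
contact_force: [-0.7, -0.1, 0.2]
opening: 0.0595
finger_force: 0.0
```

Run:
```python
from h import *
d=snap("wrist","w_nest")
```

```bash
# on to above the reject barrel: delta (0,-.377) world
```

>>> {"fn": "jog_arm", "kwargs": {
  "segments": [
    [[0.06, -0.136, -0.5872, 0, 0], [0.06, -0.136, -0.5872, 0, 0], [0.06, -0.136, -0.5872, 0, 0], [0.06, -0.136, -0.5872, 0, 0], [0.06, -0.136, -0.5872, 0, 0], [0.06, -0.136, -0.5872, 0, 0], [0.06, -0.136, -0.5872, 0, 0], [0.06, -0.136, -0.5872, 0, 0], [0.06, -0.136, -0.5872, 0, 0], [0.06, -0.136, -0.5872, 0, 0], [0.06, 0, 0, 0, 0.0056], [0.06, 0, 0, 0, 0], [0.06, 0, 0, 0, 0]]
  ]
}}

```text
time: 4.2
eef_pos: [0.4864, -0.3241, 0.2346]
tcp_rot: [180.0, -0.0, 165.4]
contact_force: [-0.1, -0.3, 0.2]
opening: 0.06
finger_force: 0.0
```

Run:
```python
from h import *
w=snap("wrist","w_tray"); t,s,n=load("top0"),load("side0"),load("w_nest")
cv2.imwrite("pics/two.png",np.vstack([n["image"][:260],w["image"][:300]]))
for x in blobs(n,"red",(0,0,640,260),100): 
    r=cv2.minAreaRect(x[2].astype(np.float32)); print("nest",x[0],x[1],[onz(n,p,.01)[:2].round(3) for p in cv2.boxPoints(r)])
for c in("red","green"):
    for x in blobs(w,c,(0,0,640,260),40): print(c,x[0],x[1])
```

```text
nest [316.6 166.1] 5754 [array([ 0.423, -0.001]), array([0.412, 0.079]), array([0.54 , 0.102]), array([0.556, 0.015])]
nest [ 25.6 227. ] 309 [array([ 0.462, -0.401]), array([ 0.466, -0.348]), array([ 0.481, -0.354]), array([ 0.477, -0.408])]
red [604.4  89.3] 7476
red [312.7 159.2] 250
red [312.9 192.5] 233
green [414.  159.5] 295
green [410.2 192.9] 263
```

View pics/two.png

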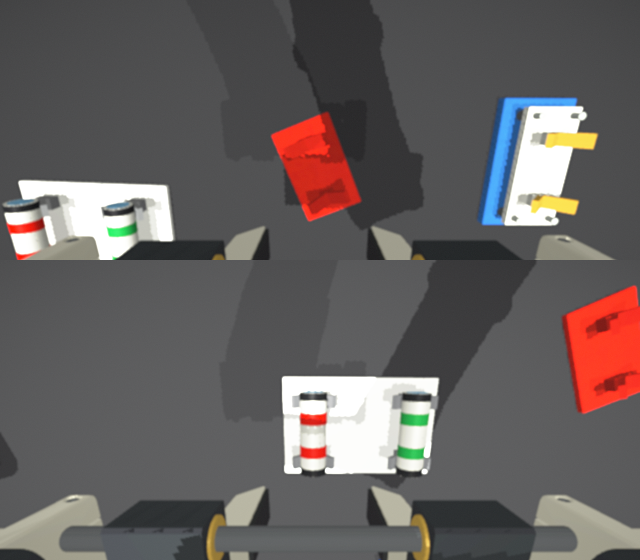

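The wrist picture shows red barrel tags at (313,159)/(313,192), green at (414,160)/(410,193), and the nest at (316,166) in the earlier frame. Next I triangulate the barrels and fit a nest model to all three views.

Add to h.py:
```python
def prism(d,m,prof,x0,x1,pose):
    """profile prof (y,z), extruded x0..x1, drawn into mask m; pose x,y,yaw(deg)"""
    a=np.radians(pose[2]); R=np.array([[np.cos(a),-np.sin(a),0],[np.sin(a),np.cos(a),0],[0,0,1]])
    f=[(proj(d,np.c_[np.full(len(prof),x),prof]@R.T+[pose[0],pose[1],0])*16).round().astype(np.int32) for x in(x0,x1)]
    for q in f: cv2.fillPoly(m,[q],255,shift=4)
    for i in range(len(prof)):
        j=(i+1)%len(prof); cv2.fillPoly(m,[np.array([f[0][i],f[0][j],f[1][j],f[1][i]])],255,shift=4)
def redmask(d,roi):
    m=np.zeros((400,640),np.uint8)
    for x in blobs(d,"red",roi,100): m[x[2][:,1],x[2][:,0]]=255
    return m
```

Run:
```python
from h import *
from scipy.optimize import minimize
t,s,n,w=load("top0"),load("side0"),load("w_nest"),load("w_tray")
for nm,col,a,b,c in [("rej","red",(450,235,490,300),(395,110,450,155),(295,140,330,205)),("pass","green",(400,220,440,290),(370,140,425,180),(395,140,430,205))]:
    A,B,C=blobs(t,col,a),blobs(s,col,b),blobs(w,col,c)
    P=[tri((t,A[i][0]),(s,B[i][0]),(w,C[1-i][0])) for i in(0,1)]
    Q=[tri((t,A[i][0]),(w,C[1-i][0])) for i in(0,1)]
    for K in(P,Q):
        v=K[0][0]-K[1][0]; print(nm,((K[0][0]+K[1][0])/2).round(4),np.degrees(np.arctan2(v[1],v[0])).round(2),np.linalg.norm(v).round(4),K[0][1],K[1][1])
views=[(t,redmask(t,(270,225,330,305))),(s,redmask(s,(325,210,410,275))),(n,redmask(n,(260,90,380,235)))]
def ren(d,p):
    m=np.zeros((400,640),np.uint8); x,y,yaw,H,W=p
    prism(d,m,np.array([(-.04,0),(.04,0),(.04,.01),(-.04,.01)]),-.065,.065,(x,y,yaw))
    W2=max(W,.0226)
    for c in(-.038,.038): prism(d,m,np.array([(-W2,.005),(W2,.005),(W2,H),(.0225,H),(0,H-.0225),(-.0225,H),(-W2,H)]),c-.008,c+.008,(x,y,yaw))
    return m
def cost(q,vs=views):
    p=q*[.001,.001,.1,.001,.001]+[.483,.051,9.5,.05,.026]
    return sum(1-((ren(d,p)&m)>0).sum()/((ren(d,p)|m)>0).sum() for d,m in vs)
for vs in (views,views[:1],views[1:2],views[2:]):
    best=min((minimize(cost,x0,args=(vs,),method="Nelder-Mead",options=dict(initial_simplex=np.vstack([x0,x0+np.diag([4,4,30,5,3])]),xatol=.02,fatol=1e-4)) for x0 in(np.zeros(5),np.array([2,-2,-10,-3,2.]))),key=lambda r:r.fun)
    print((best.x*[.001,.001,.1,.001,.001]+[.483,.051,9.5,.05,.026]).round(4),best.fun/len(vs))
```

```text
rej [ 0.4829 -0.3294  0.0544] -14.59 0.0405 0.0026 0.0025
rej [ 0.482  -0.3299  0.0518] -13.9 0.0405 0.002 0.0017
pass [ 0.5145 -0.214   0.0523] -15.54 0.0407 0.0029 0.003
pass [ 0.5134 -0.214   0.0494] -15.73 0.041 0.0018 0.0014
[0.4833 0.0499 8.642  0.0448 0.0301] 0.03842612181494146
[0.484  0.0509 9.143  0.0515 0.0269] 0.02481751824817513
[ 0.4836  0.0478 10.2999  0.0407  0.0299] 0.037505648441030326
[0.4825 0.0494 8.6252 0.0502 0.0293] 0.011342155009451793
```

Converted, 0.045 m is 0.72, -0.0053 m is -0.0848.

>>> {"fn": "jog_arm", "kwargs": {
  "segments": [
    [[0.06, 0.0432, -0.0848, 0.48, 0], [0.06, 0, 0, 0.72, 0], [0.06, 0, 0, 0.64, 0], [0.06, 0, 0, 0, 0], [0.06, 0, 0, 0, 0]]
  ]
}}

```text
time: 4.88
eef_pos: [0.4825, -0.3306, 0.1212]
tcp_rot: [-180.0, 0.1, 165.2]
contact_force: [0.2, 0.2, 0.2]
opening: 0.0603
finger_force: 0.0
```

Run:
```python
from h import *
w=snap("wrist","w_rej"); t,s,w0=load("top0"),load("side0"),load("w_tray")
R=np.linalg.inv(w["camera_from_world"]); print(R[:3,3])
C=[x for x in blobs(w,"red",(200,0,440,330),60)]
for x in C: print(x[0],x[1],onz(w,x[0],.06).round(4))
A=blobs(w0,"red",(295,140,330,205))
for i in range(min(2,len(C))): print(tri((w0,A[i][0]),(w,C[i][0])))
```

```text
[ 0.40616275 -0.31198165  0.27138885]
[319.5 186.8] 598 [ 0.4623 -0.3257  0.06  ]
[319.2 234.7] 533 [ 0.5014 -0.3362  0.06  ]
(array([ 0.4618, -0.3256,  0.0619]), np.float64(0.0))
(array([ 0.5   , -0.3356,  0.0632]), np.float64(0.0002))
```

View pics/w_rej.png

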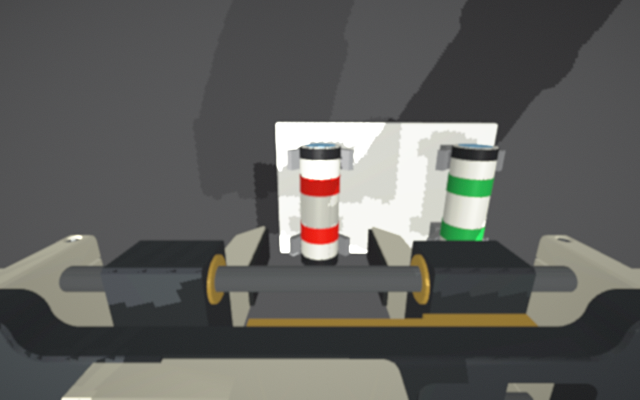

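The barrel is centred between the fingers at column 319.5, and its measured surface height of 62 mm puts the axis at about 50 mm. I'll descend, grip and lift.

Converted, 0.03 m is 0.48, 0.021 m is 0.336.

>>> {"fn": "jog_arm", "kwargs": {
  "segments": [
    [[0.06, 0.016, 0, 0.48, 0], [0.06, 0, 0, 0.48, 0], [0.06, 0, 0, 0.336, 0], [0.06, 0, 0, 0, 0], [0, 0, 0, 0, 0], [0, 0, 0, 0, 0], [0, 0, 0, 0, 0], [0, 0, 0, 0, 0], [0, 0, 0, 0, 0]]
  ],
  "squeeze": 15
}}

```text
time: 6.05
eef_pos: [0.4815, -0.3291, 0.0394]
tcp_rot: [179.9, 0.0, 165.2]
contact_force: [1.1, 3.7, 6.5]
opening: 0.0318
finger_force: 15.0
```

>>> {"fn": "jog_arm", "kwargs": {
  "segments": [
    [[0, 0, 0, -0.32, 0], [0, 0, 0, -0.64, 0], [0, 0, 0, -0.64, 0], [0, 0, 0, 0, 0]]
  ]
}}

```text
time: 6.55
eef_pos: [0.4822, -0.3314, 0.1418]
tcp_rot: [-179.9, 0.3, 165.2]
contact_force: [0.0, 0.1, -1.7]
opening: 0.0315
finger_force: 15.0
```

Converted, 0.0369 m is 0.5904, 0.0097 m is 0.1552, -7.9 degrees / 360 = -0.0219.

>>> {"fn": "jog_arm", "kwargs": {
  "segments": [
    [[0, 0.1552, 0.5904, 0, 0], [0, 0.1552, 0.5904, 0, 0], [0, 0.1552, 0.5904, 0, 0], [0, 0.1552, 0.5904, 0, 0], [0, 0.1552, 0.5904, 0, 0], [0, 0.1552, 0.5904, 0, 0], [0, 0.1552, 0.5904, 0, 0], [0, 0.1552, 0.5904, 0, 0], [0, 0.1552, 0.5904, 0, 0], [0, 0.1552, 0.5904, 0, 0], [0, 0, 0, 0, -0.0219], [0, 0, 0, 0, -0.0219], [0, 0, 0, 0, -0.0217], [0, 0, 0, 0, 0], [0, 0, 0, 0, 0]]
  ]
}}

```text
time: 8.43
eef_pos: [0.4808, 0.0512, 0.1383]
tcp_rot: [-180.0, -0.0, -171.4]
contact_force: [-0.1, 0.4, -1.1]
opening: 0.0314
finger_force: 15.0
```

Run:
```python
from h import *
w=snap("wrist","w_nest2")
```

```text
(no output)
```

View pics/w_nest2.png

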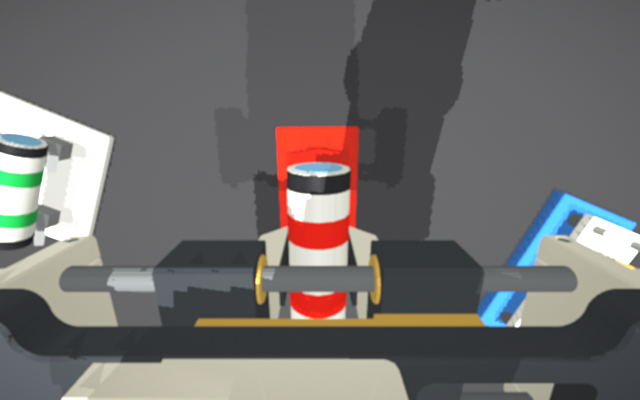

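The nest plate (columns 276–359, centre 317.5) is square under the held barrel (centre 319). Lowering.

Converted, 0.04 m is 0.64, -0.002 m is -0.032.

>>> {"fn": "jog_arm", "kwargs": {
  "segments": [
    [[0, -0.032, -0.0288, 0.48, 0], [0, 0, 0, 0.64, 0], [0, 0, 0, 0.24, 0], [0, 0, 0, 0.112, 0], [0, 0, 0, 0.064, 0], [0, 0, 0, 0, 0], [0, 0, 0, 0, 0]]
  ]
}}

```text
time: 9.35
eef_pos: [0.484, 0.05, 0.0434]
tcp_rot: [180.0, 0.1, -171.2]
contact_force: [-0.1, -0.2, -2.1]
opening: 0.0317
finger_force: 15.0
```

>>> {"fn": "jog_arm", "kwargs": {
  "segments": [
    [[0, 0, 0, 0.04, 0], [0, 0, 0, 0.016, 0], [0, 0, 0, 0, 0]]
  ]
}}

```text
time: 9.72
eef_pos: [0.4839, 0.0508, 0.0398]
tcp_rot: [179.9, 0.1, -171.2]
contact_force: [-1.1, 2.8, 5.3]
opening: 0.0317
finger_force: 15.0
```

>>> {"fn": "jog_arm", "kwargs": {
  "segments": [
    [[0.06, 0, 0, 0, 0], [0.06, 0, 0, 0, 0], [0.06, 0, 0, 0, 0], [0.06, 0, 0, -0.48, 0], [0.06, 0, 0, -0.8, 0], [0.06, 0, 0, -0.8, 0], [0.06, 0, 0, -0.48, 0], [0.06, 0, 0, 0, 0]]
  ]
}}

```text
time: 10.72
eef_pos: [0.4848, 0.0501, 0.2014]
tcp_rot: [180.0, 0.3, -171.2]
contact_force: [1.1, -0.3, 0.1]
opening: 0.06
finger_force: 0.0
```

Run:
```python
from h import *
w=snap("wrist","w_nest3")
from station import manip, status, snapshot
t=snap("top","top3")
for x in blobs(w,"red",(200,0,440,240),40): print(x[0],x[1])
```

```text
[318.7 166.9] 4872
```

View pics/w_nest3.png

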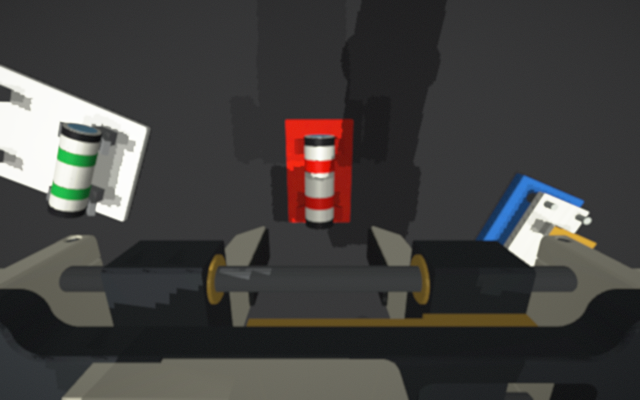

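The red barrel lies centred in the nest, straight on both supports (319,180), and the green barrel is still in the tray. Moving above the green barrel.

Converted, 0.04 m is 0.64, -0.038 m is -0.608, 7.9 degrees / 360 = 0.0219.

>>> {"fn": "jog_arm", "kwargs": {
  "segments": [
    [[0.06, 0.0304, -0.608, 0, 0], [0.06, 0.0304, -0.608, 0, 0], [0.06, 0.0304, -0.608, 0, 0], [0.06, 0.0304, -0.608, 0, 0], [0.06, 0.0304, -0.608, 0, 0], [0.06, 0.0304, -0.608, 0, 0], [0.06, 0.0304, -0.608, 0, 0], [0.06, 0, 0, 0, 0.0219], [0.06, 0, 0, 0, 0.0219], [0.06, 0, 0, 0, 0.0219], [0.06, 0, 0, 0.64, 0], [0.06, 0, 0, 0.64, 0], [0.06, 0, 0, 0, 0], [0.06, 0, 0, 0, 0]]
  ]
}}

```text
time: 12.58
eef_pos: [0.511, -0.2153, 0.1196]
tcp_rot: [-180.0, -0.0, 165.1]
contact_force: [0.3, -0.3, 0.1]
opening: 0.0597
finger_force: 0.0
```

Run:
```python
from h import *
w=snap("wrist","w_pass"); w0=load("w_tray")
C=blobs(w,"green",(200,0,440,330),60); A=blobs(w0,"green",(395,140,430,205))
for i in range(min(2,len(C))): print(C[i][0],C[i][1],onz(w,C[i][0],.062).round(4),tri((w0,A[i][0]),(w,C[i][0])))
```

```text
[321.  190.2] 645 [ 0.4927 -0.2097  0.062 ] (array([ 0.4946, -0.2103,  0.0528]), np.float64(0.0007))
[320.9 238.4] 558 [ 0.5317 -0.2201  0.062 ] (array([ 0.5344, -0.2212,  0.0535]), np.float64(0.0011))
```

Converted, 0.03 m is 0.48, -0.001 m is -0.016.

>>> {"fn": "jog_arm", "kwargs": {
  "segments": [
    [[0.06, -0.016, 0.0096, 0.48, 0], [0.06, 0, 0, 0.48, 0], [0.06, 0, 0, 0.328, 0], [0.06, 0, 0, 0, 0], [0, 0, 0, 0, 0], [0, 0, 0, 0, 0], [0, 0, 0, 0, 0], [0, 0, 0, 0, 0], [0, 0, 0, 0, 0]]
  ],
  "squeeze": 15
}}

```text
time: 13.75
eef_pos: [0.5131, -0.2132, 0.0394]
tcp_rot: [179.9, 0.1, 165.2]
contact_force: [1.2, 4.6, 5.6]
opening: 0.0316
finger_force: 15.0
```

>>> {"fn": "jog_arm", "kwargs": {
  "segments": [
    [[0, 0, 0, -0.32, 0], [0, 0, 0, -0.8, 0], [0, 0, 0, -0.8, 0], [0, 0, 0, 0, 0], [0, 0, 0, 0, 0]]
  ]
}}

```text
time: 14.38
eef_pos: [0.5116, -0.2144, 0.1583]
tcp_rot: [180.0, -0.0, 165.1]
contact_force: [-0.6, 1.3, -3.0]
opening: 0.031
finger_force: 15.0
```

Run:
```python
from h import *
from station import manip, status, snapshot
w=snap("wrist","w_held"); p=status.sense()["eef_pos"]
C=blobs(w,"green",(250,0,390,240),60)
for c in C: print(c[0],c[1],c[2].min(0),c[2].max(0),onz(w,c[0],p[2]+.011+.012)-p)
```

```text
[317.9 229.6] 1180 [288 215] [348 239] [-0.02108228  0.00385034  0.023     ]
```

Run:
```python
from h import *
w=load("w_held"); p=np.array([.5116,-.2144,.1583]); a=np.radians(165.1); xt=np.array([np.cos(a),np.sin(a),0])
h=cv2.cvtColor(w["image"],cv2.COLOR_BGR2HSV); m=cv2.inRange(h,*HSV["green"])
g=np.where(m[:,316:321].sum(1)>0)[0]; print(g)
for off in(.013,.027,.05): print(off,proj(w,p+xt*off+[0,0,.011+.016]).round(1),proj(w,p+xt*(off+.002)+[0,0,.011+.016]).round(1))
from station import manip, status, snapshot
print(status.sense()["eef_pos"])
```

```text
[222 223 224 225 226 227 228 229 230 231 232 233 234 235 236 237 238 239
 240 241 242 243 244 245 246 247 248 295 296 297 298 299 300 301 302 303
 304 305 306 307 308 309 310 311 312 313 314 315 316 317 318]
0.013 [[321.2 250.2]] [[321.2 246.5]]
0.027 [[321.3 223.4]] [[321.3 219.4]]
0.05 [[321.5 175.5]] [[321.5 171.1]]
[ 0.51124644 -0.21418665  0.15761815]
```

Converted, 0.04035 m is 0.6456, 0.00854 m is 0.1366, -2 degrees / 360 = -0.0056.

>>> {"fn": "jog_arm", "kwargs": {
  "segments": [
    [[0, 0.1366, 0.6456, 0, 0], [0, 0.1366, 0.6456, 0, 0], [0, 0.1366, 0.6456, 0, 0], [0, 0.1366, 0.6456, 0, 0], [0, 0.1366, 0.6456, 0, 0], [0, 0.1366, 0.6456, 0, 0], [0, 0.1366, 0.6456, 0, 0], [0, 0.1366, 0.6456, 0, 0], [0, 0.1366, 0.6456, 0, 0], [0, 0.1366, 0.6456, 0, 0], [0, 0.1366, 0.6456, 0, 0], [0, 0.1366, 0.6456, 0, 0], [0, 0.1366, 0.6456, 0, 0], [0, 0, 0, 0, -0.0056], [0, 0, 0, 0, 0], [0, 0, 0, 0, 0]]
  ]
}}

```text
time: 16.42
eef_pos: [0.5398, 0.3191, 0.1581]
tcp_rot: [-179.9, -0.0, 167.0]
contact_force: [0.9, -0.5, -2.3]
opening: 0.0316
finger_force: 15.0
```

Run:
```python
from h import *
snap("wrist","w_fix2")
```

```text
(no output)
```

View pics/w_fix2.png

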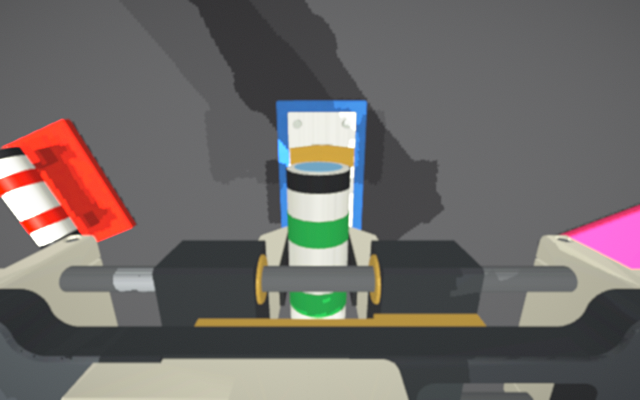

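Fixture blue base spans columns 277–366 (centre 321.5) and the barrel is at 319, so I need about 2 mm in +tool y, which agrees with the pose error. Correct and lower.

Converted, 0.03 m is 0.48, 0.02 m is 0.32.

>>> {"fn": "jog_arm", "kwargs": {
  "segments": [
    [[0, 0.0224, 0.032, 0.32, 0], [0, 0, 0, 0.48, 0], [0, 0, 0, 0.32, 0], [0, 0, 0, 0.16, 0], [0, 0, 0, 0.08, 0], [0, 0, 0, 0, 0], [0, 0, 0, 0, 0]]
  ]
}}

```text
time: 17.35
eef_pos: [0.5393, 0.3233, 0.0745]
tcp_rot: [179.9, 0.0, 167.1]
contact_force: [-0.9, -0.3, -1.3]
opening: 0.0316
finger_force: 15.0
```

Run:
```python
from h import *
from station import manip, status, snapshot
w=snap("wrist","w_fix3"); print(status.sense()["eef_pos"])
b=blobs(w,"brass",(250,90,390,235))
for c in b: print(c[0],c[1],c[2].min(0),c[2].max(0))
```

```text
[0.53924149 0.32328885 0.07445962]
[278.1 183. ] 509 [269 168] [287 198]
[356.3 183. ] 430 [349 168] [364 198]
```

>>> {"fn": "jog_arm", "kwargs": {
  "segments": [
    [[0, 0, -0.0208, 0.048, 0], [0, 0, 0, 0.048, 0], [0, 0, 0, 0.016, 0], [0, 0, 0, 0, 0], [0, 0, 0, 0, 0]]
  ]
}}

```text
time: 18.02
eef_pos: [0.5386, 0.3219, 0.0668]
tcp_rot: [180.0, 0.0, 167.1]
contact_force: [0.2, 0.2, -0.8]
opening: 0.0313
finger_force: 15.0
```

>>> {"fn": "jog_arm", "kwargs": {
  "segments": [
    [[0, 0, 0, 0.016, 0], [0, 0, 0, 0.008, 0], [0, 0, 0, 0, 0]]
  ]
}}

```text
time: 18.4
eef_pos: [0.5387, 0.3222, 0.0655]
tcp_rot: [180.0, 0.0, 167.1]
contact_force: [0.1, 1.0, 0.9]
opening: 0.0316
finger_force: 15.0
```

>>> {"fn": "jog_arm", "kwargs": {
  "segments": [
    [[0.05, 0, 0, 0, 0], [0.05, 0, 0, 0, 0], [0.05, 0, 0, 0, 0], [0.05, 0, 0, 0, 0]]
  ]
}}

```text
time: 18.9
eef_pos: [0.5385, 0.3217, 0.0652]
tcp_rot: [-180.0, -0.0, 167.1]
contact_force: [-0.0, 0.4, -0.6]
opening: 0.0496
finger_force: 0.0
```

Run:
```python
from h import *
from station import manip, status, snapshot
w=snap("wrist","w_seat")
for c in blobs(w,"brass",(250,90,390,235)): print(c[0],c[1],c[2].min(0),c[2].max(0))
for c in blobs(w,"green",(250,0,390,330)): print(c[0],c[1],c[2].min(0),c[2].max(0))
p=status.sense()["eef_pos"];a=np.radians(167.1); xt=np.array([np.cos(a),np.sin(a),0]); print(p)
# barrel centre along axis from crest rows of far band; brass support far face centre +46mm, near face 30mm
m=cv2.inRange(cv2.cvtColor(w["image"],cv2.COLOR_BGR2HSV),*HSV["green"]); g=np.where(m[:,316:321].sum(1)>0)[0]; print(g[:1],g[g<270][-1:])
for off in(.013,.027): print(off,proj(w,np.r_[p[:2],.076]+xt*off+[0,0,.016]).round(1))
yt=np.array([np.sin(a),-np.cos(a),0])
for off in(.030,.046): print("mouth",off,proj(w,[np.r_[p[:2],.076]+xt*off+sg*yt*.0225 for sg in(-1,1)]).round(1).tolist())
x0,x1,y0,y1=240,400,80,290; cv2.imwrite("pics/c.png",cv2.resize(w["image"][y0:y1,x0:x1],None,fx=2.8,fy=2.8,interpolation=cv2.INTER_CUBIC))
```

```text
[279.  187.7] 599 [269 171] [289 204]
[360.3 187.7] 595 [351 172] [370 204]
[319.4 232.5] 1509 [290 215] [349 247]
[319.3 303.2] 1123 [292 292] [347 317]
[0.53852726 0.32172189 0.06523263]
[222] [247]
0.013 [[321.3 250.2]]
0.027 [[321.4 223.4]]
mouth 0.03 [[277.9, 206.2], [364.2, 206.2]]
mouth 0.046 [[276.6, 176.2], [365.7, 176.2]]
```

View pics/c.png

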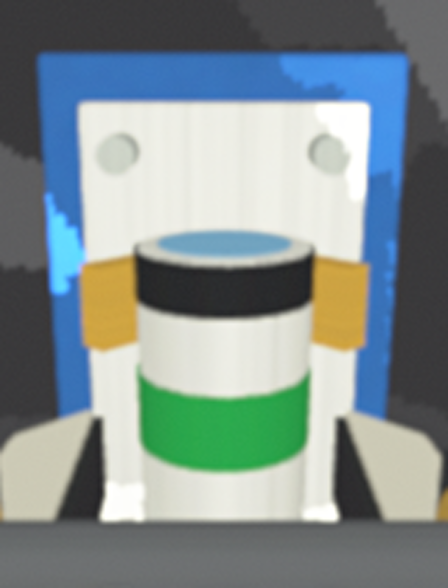

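The barrel sits level and symmetric: brass arms span 269–370, barrel centre is at 319.4, and both supports and tag bands are shifted equally from prediction, so it is centred along the V to under 0.5 mm. Regrip and press.

>>> {"fn": "jog_arm", "kwargs": {
  "segments": [
    [[0, 0, 0, 0, 0], [0, 0, 0, 0, 0], [0, 0, 0, 0, 0], [0, 0, 0, 0, 0], [0, 0, 0, 0, 0]]
  ],
  "squeeze": 20
}}

```text
time: 19.58
eef_pos: [0.5387, 0.3226, 0.0654]
tcp_rot: [179.9, 0.0, 167.1]
contact_force: [0.5, 4.7, 0.0]
opening: 0.0317
finger_force: 20.0
```

>>> {"fn": "jog_arm", "kwargs": {
  "segments": [
    [[0, 0, 0, 0.016, 0], [0, 0, 0, 0.016, 0], [0, 0, 0, 0.016, 0], [0, 0, 0, 0, 0], [0, 0, 0, 0, 0], [0, 0, 0, 0, 0]]
  ]
}}

```text
time: 20.32
eef_pos: [0.5387, 0.3225, 0.0626]
tcp_rot: [179.9, 0.0, 167.1]
contact_force: [-0.6, 5.6, 4.1]
opening: 0.0317
finger_force: 20.0
```

Side force of 5 N in +y means the tool is about 1 mm off the seated barrel, so I'll null it.

Converted, 0.0005 m is 0.008.

>>> {"fn": "jog_arm", "kwargs": {
  "segments": [
    [[0, 0, 0.008, 0, 0], [0, 0, 0.008, 0, 0], [0, 0, 0, 0, 0], [0, 0, 0, 0, 0]]
  ]
}}

```text
time: 20.82
eef_pos: [0.5388, 0.3226, 0.0622]
tcp_rot: [-180.0, 0.0, 167.1]
contact_force: [-1.1, 4.3, 4.1]
opening: 0.0316
finger_force: 20.0
```

>>> {"fn": "jog_arm", "kwargs": {
  "segments": [
    [[0, 0, 0, 0.016, 0], [0, 0, 0, 0.016, 0], [0, 0, 0, 0.016, 0], [0, 0, 0, 0, 0], [0, 0, 0, 0, 0], [0, 0, 0, 0, 0]]
  ]
}}

```text
time: 21.58
eef_pos: [0.5387, 0.3226, 0.0593]
tcp_rot: [-180.0, -0.0, 167.1]
contact_force: [0.8, 3.1, 5.7]
opening: 0.0311
finger_force: 20.0
```

Run:
```python
from station import manip, status, snapshot
for _ in range(3):
    snapshot("wrist"); s=status.sense(); print(s["contact_force"].round(2),s["eef_pos"].round(4))
```

```text
[-0.11  2.8   6.43] [0.5388 0.3226 0.0594]
[-0.75  2.85  7.04] [0.5388 0.3226 0.0593]
[-0.71  3.32  6.34] [0.5388 0.3226 0.0593]
```

Converted, 0.0007 m is 0.0112.

>>> {"fn": "jog_arm", "kwargs": {
  "segments": [
    [[0, 0, 0.0112, 0, 0], [0, 0, 0.0112, 0, 0], [0, 0, 0, 0, 0], [0, 0, 0, 0, 0], [0, 0, 0, 0, 0]]
  ]
}}

```text
time: 22.35
eef_pos: [0.5388, 0.3226, 0.059]
tcp_rot: [-179.9, -0.0, 167.0]
contact_force: [-1.6, -0.3, 6.1]
opening: 0.0317
finger_force: 20.0
```

Run:
```python
from h import *
from station import manip, status, snapshot
for _ in range(3):
    w=snap("wrist","w_end"); s=status.sense(); print(s["contact_force"].round(2),s["eef_pos"].round(4),s["moment"].round(2))
for c in blobs(w,"brass",(250,90,390,260)): print(c[0],c[1],c[2].min(0),c[2].max(0))
for c in blobs(w,"green",(250,0,390,330)): print(c[0],c[1])
snap("top","top_end"); sd=snap("side","side_end")
x=sd["image"][180:400,180:440]; cv2.imwrite("pics/se.png",cv2.resize(x,None,fx=2.6,fy=2.6,interpolation=cv2.INTER_CUBIC))
```

```text
[-1.82 -0.78  7.12] [0.5388 0.3226 0.059 ] [-0.03  0.25  0.03]
[-1.14 -0.43  6.11] [0.5388 0.3226 0.0591] [-0.1   0.29  0.02]
[-1.04  0.69  7.43] [0.5388 0.3226 0.059 ] [-0.06  0.36  0.06]
[277.3 187.7] 598 [268 171] [287 204]
[358.3 187.5] 593 [349 171] [368 204]
[262.2 256.9] 41 [258 254] [266 259]
[373.5 256.8] 40 [370 254] [377 259]
[317.6 232.3] 1530
[317.6 303. ] 1107
```

View pics/se.png

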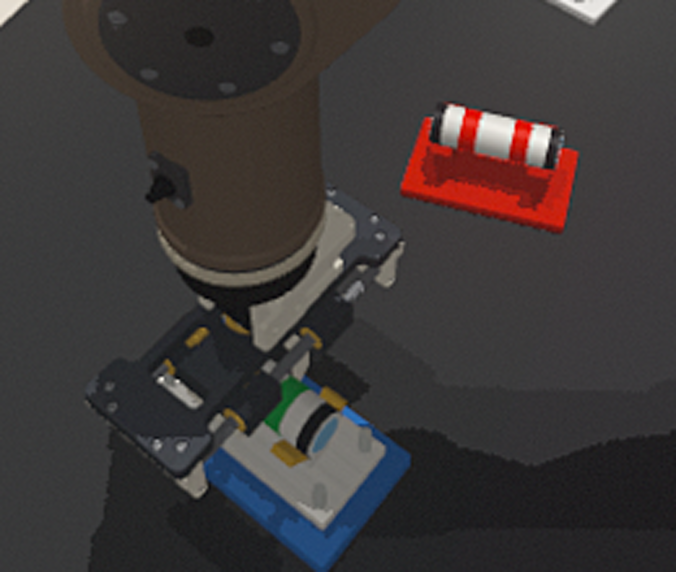

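The side view shows the red barrel lying in its nest and the green barrel in the sunken V-block under the gripper. Side force is near 0, press is about 6.9 N, depth is about 6.3 mm, and the brass and barrel stay aligned (317.8 and 317.6). Handing in.

```bash
python3 -c "
from station import manip, status, snapshot
print(manip.hand_in())"
```

```text
the job is handed in; nothing more can be done
None
```

I handed the job in at about 22.6 s: the reject barrel is resting in the red nest, and the good barrel is centred in the V-block and still held pressed down about 6 mm at about 7 N; I saw no contact with the vial, tip box or tube rack, but did not check them in a final picture.

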